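# Lift a school meter out of its foam and turn it face up

### The job

Take the orange meter, the one with the red hinged handle, out of its foam cutout, raising its handle edge first while the opposite edge is still in the cutout. Then turn it over and lay it gently, face up and flat, in the middle of the dark green cardboard square, without letting it fall or swing hard, and let go. Leave the grey meter in its cutout.

Things in the scene. Friction and masses are not known exactly. Their poses are not given: they have to be found in the camera images.
- meter: orange meter, box 110 (x) by 72 (y) by 32 mm (z), about 0.25 kg, at first face down in a close foam cutout (2 mm play a side). Origin: middle of its face (white dial, sockets), underneath at first, 20 mm above the table. z points from face to plain back: up at first, straight down once it lies face up. x points to the handle edge; the handle's hinge runs along y through x = 47, z = 20 mm
- meter_grip (a point): middle of the orange meter's red grip block, 44 (along the meter's y) by 12 by 18 mm, pinched across its 12 mm. It joins the ends of a wire U (arms 82 mm apart, outside the meter) 50 mm from the hinge. At first straight above the hinge, 90 mm above the table. Slightly stiff hinge: the handle stays put, but the meter hangs from it, foot lowest; it swings out past the handle edge to the face side, 180 degrees and more
- meter_foot (a point): middle of the orange meter's foot edge, opposite the handle, on the face side (x = -55, y = 0, z = 0 mm in the meter's frame); it rests on the floor of the cutout at first; axes as the meter's
- spare: grey meter with a black handle, otherwise like the orange one, face down in the other cutout, 120 mm away along y, handle to the same side; origin and axes as the orange one's. Both lie in one fixed dark foam block with a blue rim, 182 by 282 mm, sides parallel to the meters', top 36 mm above the table; cutouts 16 mm deep, so the upper 16 mm of each meter stand out
- board: square of dark green cardboard fixed flat on the table, 200 by 200 mm and 3 mm thick; origin at the middle of its underside on the table, z up
There are look-alikes about, which are no part of the job. Several things have the shape of the meter; the one meant has the colours described above.

How it is judged:
On the way:
1. the orange meter is tilted up by at least 20 degrees, handle edge raised, while its foot edge is still inside the cutout (angle between meter's own z axis and vertical between 0.35 and 1.5 rad and angle between meter's own x axis and vertical below 1.3 rad and height (world z) of meter_foot below 0.036 m and distance of meter_foot from where it was at the start of the episode below 0.05 m), for 0.05 s.
At the end, for the whole second after the job is handed in: the orange meter lies at rest flat on the cardboard, face up within 10 degrees, its middle within 30 mm of the middle of the cardboard; the grey meter is within 15 mm of where it was (angle between meter's own z axis and vertical above 2.97 rad and horizontal distance between meter and board below 0.03 m and height (world z) of meter below 0.045 m and linear speed of meter below 0.02 m/s and angular speed of meter below 0.2 rad/s and distance of spare from where it was at the start of the episode below 0.015 m); the robot touches nothing.
It fails at once if the orange meter falls, flops over or swings hard (turns faster than 9 rad/s) (angular speed of meter above 9 rad/s).
It fails at once if the grey meter is moved by more than 15 mm (distance of spare from where it was at the start of the episode above 0.015 m).
It also fails if it takes over 58 s, if anything falls off the work surface, if the arm or the gripper's body presses on something with over 40 N, if the wrist force passes 120 N, or if a joint passes its speed limit or range.

### The arm

A 7-joint arm with a two-finger parallel gripper is mounted at the origin on the work surface. World frame = base frame: x ahead of the robot, y to its left, z up, the work surface at z = 0. Lengths are in m, angles in rad, forces in N, time in s.
With the tool pointing down it reaches from about 0.4 to 0.85 m from the base axis. Payload 10.4 kg.
Tool frame: the origin (TCP) lies midway between the tips of the shut fingers; the grasp point (between the pads) lies 19 mm behind it; z points along the fingers, y is the line along which they close (so a half turn about z gives the same grasp; the last joint's range is limited). The gripper opens to 87 mm and grips with 3 to 60 N. Pads are 19 mm wide; open, the fingers measure 117 mm over their backs; the gripper's body (75 mm by 190 mm) begins 51 mm behind the grasp point.
Start: joints at [1.308, 0.332, -0.065, 1.46, 0.022, 1.35, -0.088], TCP at [0.148, -0.607, 0.223] pointing down, gripper open.
Joint ranges: [-2.6, 2.6], [-0.5, 2.12], [-1.47, 1.34], [0.16, 2.42], [-1.27, 4.41], [0.06, 2.06], [-2.6, 2.6]. Speed limits (rad/s): [2.22, 2.22, 2.79, 2.79, 3.14, 3.14, 3.14].

### API

Orientations are given as a 3x3 rotation matrix whose columns are the frame's x, y, z axes.
In Python, from plant import env, fingers, kinematics, vision, workorder gives the robot as it stands. The module is installed in compiled form; this text tells all that it offers. Calls block until the motion is done:
- env.goto(position, orientation): joint-space move of the TCP to a pose.
- env.movel(position, rotation=None, feed=0.15): straight line of the TCP; rotation=None keeps the orientation; feed is the mean speed in m/s.
- env.set_joints(angles): joint-space move.
- fingers.open_jaws() and fingers.grasp(force=None): open the fingers fully, or close them until they stop; force is the grip in N (None keeps the last).
- env.dwell(seconds).
- kinematics.inverse_kinematics(position, orientation): joint angles nearest the present ones, or None.
- env.read_state(): the state.
- vision.get_image(name): name is "side" or "top"; returns the picture (480x640x3 uint8, blue, green, red); there is no depth.
- vision.get_calibration(name): a dict with "vfov" (degrees; the focal length in pixels is half the picture's height over the tangent of half this angle, whatever the lens; pixels are square), "cx", "cy" (the principal point, pixels), "cam_to_world" (4x4, takes a point from camera to world coordinates). Camera axes: x right, y down, z forward; pixel columns grow to the right and rows downward; lengths in m; the calibration is good to about 2 mm. A picture is of the moment at which its call begins. get_calibration takes no time and is no camera call.
A pose or a line that the arm cannot do raises env.MotionError and nothing moves.
- workorder.hand_in(): hands the job in; it is judged then, once.
The state is a dict: "clock": time; "joint_pos": joint angles; "qvel": joint speeds; "effort": joint torques, N m; "position": TCP position; "tool_rot": TCP orientation; "force": force on the tool from outside, world axes, zero at the start; "ft_torque": the same for the moment, N m; "grip_width": opening from 0.0 (shut) to 1.0 (fully open); "finger_force": force on a finger pad.
Only numpy, scipy, OpenCV 4.12 (cv2) and the standard library are available. Lean on these libraries where they do the work, as an engineer would, in place of code of your own. Each camera call takes 0.05 s, during which the arm holds its last target. There are 200 camera calls.

## Working session

There is one attempt and no reset: what is moved stays moved. The work goes in short steps, each a Python script; the robot and the scene stay as the last script left them, time stands still between calls to the robot, and variables do not carry over. Pictures are saved under pics/ and viewed, at most 10 in all, crops included, and the job is handed in when it is done.

```bash
mkdir -p pics; python3 - <<'E'
from plant import env, vision
import cv2
for n in("top","side"):
    cv2.imwrite(f"pics/{n}0.png",vision.get_image(n)); print(n,vision.get_calibration(n))
s=env.read_state();print(s['clock'],s['position'],s['tool_rot'],s['force'],s['grip_width'])
E
```

```text
top {'vfov': 55.15833959211625, 'cx': 322.94337347871607, 'cy': 237.8447793710516, 'cam_to_world': array([[-0.02851388, -0.99916045,  0.0294169 ,  0.53364454],
       [-0.99955089,  0.02877172,  0.00837924, -0.09449944],
       [-0.00921858, -0.02916476, -0.99953211,  0.94967109],
       [ 0.        ,  0.        ,  0.        ,  1.        ]])}
side {'vfov': 45.93191536526453, 'cx': 319.09973968692685, 'cy': 239.97290404971588, 'cam_to_world': array([[-0.95001282, -0.14271199,  0.27768494,  0.31629735],
       [-0.31205114,  0.46247812, -0.82990245,  0.71017052],
       [-0.00998618, -0.87506987, -0.48389358,  0.5335854 ],
       [ 0.        ,  0.        ,  0.        ,  1.        ]])}
0.1 [ 0.1483545  -0.60679098  0.22185979] [[ 9.71387146e-01  2.37501357e-01 -3.42725626e-04]
 [ 2.37501599e-01 -9.71386417e-01  1.19107789e-03]
 [-5.00364039e-05 -1.23839563e-03 -9.99999232e-01]] [ 0.42109378 -0.37013481  0.33364046] 0.9995896261971391
```

View pics/top0.png

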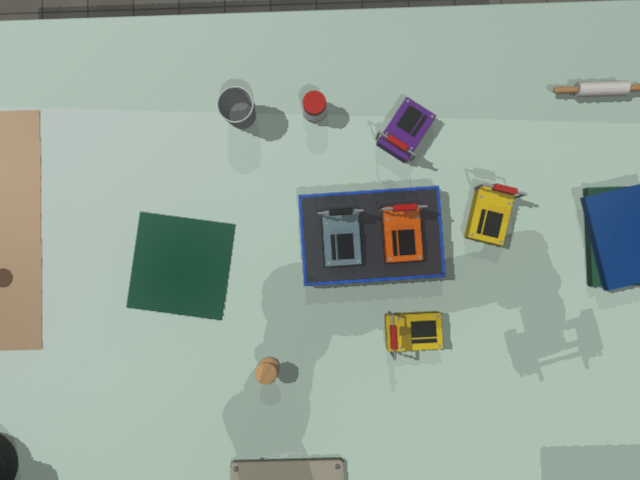

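View pics/side0.png

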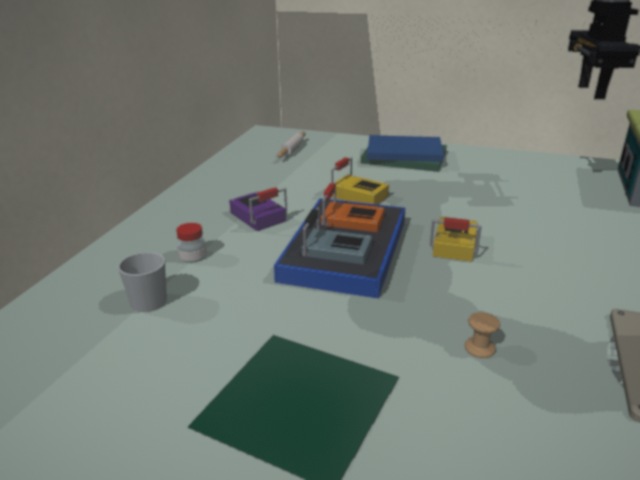

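The top view shows these candidates for the meter: orange with a red handle at (403,235), grey with a black handle at (342,238), yellow at (491,215) and (415,332), and purple at (405,130). By the description it is the orange one. The board is the bare dark green square at (182,265). The green sheet at (600,240), under a blue one, is a look-alike.

```bash
cat > h.py <<'E'
import numpy as np, cv2
from plant import env, fingers, kinematics, vision, workorder
def ray(n,px):
    c=vision.get_calibration(n);f=240/np.tan(np.radians(c['vfov'])/2);T=c['cam_to_world']
    d=T[:3,:3]@np.array([(px[0]-c['cx'])/f,(px[1]-c['cy'])/f,1]);return T[:3,3],d
def at(n,px,z):
    o,d=ray(n,px);return (o+d*(z-o[2])/d[2])
def seg(img,lo,hi,box):
    m=cv2.inRange(cv2.cvtColor(img,cv2.COLOR_BGR2HSV),np.array(lo),np.array(hi));k=np.zeros_like(m)
    x0,y0,x1,y1=box;k[y0:y1,x0:x1]=m[y0:y1,x0:x1]
    n,l,s,c=cv2.connectedComponentsWithStats(k);i=1+np.argmax(s[1:,4])
    return (l==i).astype(np.uint8)
def rect(m): 
    p=cv2.findContours(m,0,cv2.CHAIN_APPROX_NONE)[0][0];r=cv2.minAreaRect(p);return r,cv2.boxPoints(r)
E
python3 - <<'E'
from h import *
np.set_printoptions(precision=4,suppress=True)
t=cv2.imread('pics/top0.png')
for nm,lo,hi,box,z in [('board',(60,60,20),(95,255,120),(110,190,260,340),.003),('rim',(105,120,60),(130,255,255),(290,175,455,295),.036),
  ('orange',(5,150,120),(13,255,255),(375,195,435,275),.052),('red',(0,150,80),(4,255,255),(375,195,435,220),.099)]:
    r,b=rect(seg(t,lo,hi,box)); P=np.array([at('top',q,z) for q in b])
    print(nm,r,P.mean(0),[np.linalg.norm(P[i]-P[i-1]) for i in range(2)],np.degrees(np.arctan2(*(P[1]-P[0])[1::-1])))
s=cv2.imread('pics/side0.png')
m=seg(s,(60,60,20),(95,255,120),(150,300,430,480));c=cv2.moments(m,True);
p=cv2.approxPolyDP(cv2.convexHull(cv2.findContours(m,0,1)[0][0]),8,True)[:,0];print(p.tolist(),[at('side',q,.003) for q in p])
m=seg(s,(0,150,80),(4,255,255),(318,178,338,205));r=rect(m);print('red side',r[0],at('side',r[0][0],.09))
a=cv2.resize(t[180:300,285:455],None,fx=3.5,fy=3.5,interpolation=2);b=cv2.resize(s[160:300,270:420],None,fx=3,fy=3)[:420,:]
w=np.zeros((420,1045,3),np.uint8);w[:,:595]=a;w[:,595:]=b;cv2.imwrite('pics/c0.png',cv2.resize(w,(800,322)))
E
```

```text
board ((180.54611206054688, 265.5408630371094), (95.91947937011719, 96.70513153076172), 7.853313446044922) [0.5131 0.2089 0.003 ] [np.float64(0.198147649442547), np.float64(0.1993532643871574)] -8.842923175893118
rim ((371.4866943359375, 235.58741760253906), (90.97684478759766, 141.42039489746094), 86.14936065673828) [ 0.5625 -0.1833  0.036 ] [np.float64(0.18111072901128578), np.float64(0.28172890451561244)] -87.83755227445327
orange ((402.5575866699219, 234.8628387451172), (51.95133972167969, 37.317161560058594), 86.18592071533203) [ 0.5615 -0.2425  0.052 ] [np.float64(0.1014597658989513), np.float64(0.07286864518315263)] -87.85528873261886
red ((404.4933776855469, 206.90045166015625), (6.518862247467041, 23.348169326782227), 86.18592071533203) [ 0.6117 -0.24    0.099 ] [np.float64(0.012105974148849672), np.float64(0.043213475846729715)] -87.8598738236227
[[189, 425], [273, 336], [397, 377], [340, 479], [305, 479]] [array([0.6269, 0.2905, 0.003 ]), array([0.5943, 0.1001, 0.003 ]), array([0.4019, 0.1309, 0.003 ]), array([0.4297, 0.3085, 0.003 ]), array([0.4663, 0.3202, 0.003 ])]
red side ((328.9117431640625, 188.6470489501953), (3.6014699935913086, 10.461413383483887), 30.963754653930664) [ 0.6168 -0.2512  0.09  ]
```

View pics/c0.png

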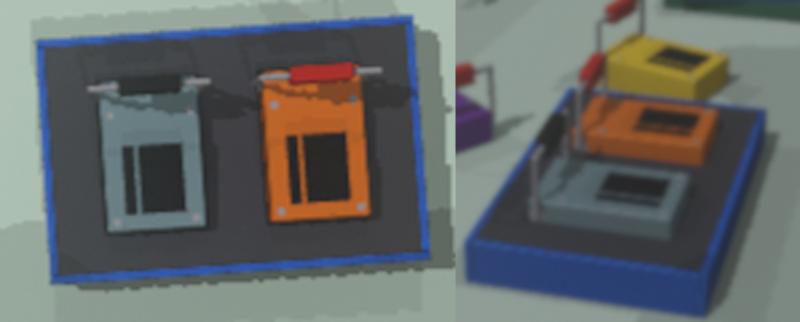

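The crop confirms the choice: the orange body with the red grip is the right-hand cutout, and the grey one with the black grip is next to it. The measured sizes (board 198×199, foam 181×282, grip 12×43 mm) match the description, so I'll go ahead with the grasp.

```bash
cat >> h.py <<'E'
YAW=np.radians(2.16);u=np.array([np.cos(YAW),np.sin(YAW),0]);Z=np.array([0,0,1.])
def R(sg): 
    y=sg*u;z=-Z;return np.column_stack([np.cross(y,z),y,z])
G=np.array([.6117,-.2408,.092]); B=np.array([.5135,.2095,.003]); OFF=np.array([0,0,-.019])
def tcp(hinge): return hinge+[0,0,.052]+OFF   # grasp 52 mm above hinge
def st(*k):
    s=env.read_state();print(round(s['clock'],2),*[np.round(s[q],3) for q in ('position','force','grip_width','finger_force')])
E
python3 - <<'E'
from h import *
for sg in (1,-1):
    for p in (G+OFF,G+OFF+[0,0,.25],B+[0,0,.3],B-.047*u+[0,0,.045],):
        q=kinematics.inverse_kinematics(p,R(sg));print(sg,p,None if q is None else np.round(q,2))
sg=-1 if np.dot(env.read_state()['tool_rot'][:,1],u)<0 else 1
print('sg',sg)
env.goto(G+OFF+[0,0,.09],R(sg));st()
cv2.imwrite('pics/t1.png',np.hstack([cv2.resize(vision.get_image('top')[150:290,320:490],None,fx=2.3,fy=2.3),cv2.resize(vision.get_image('side')[60:260,240:440],(322,322))]))
E
```

```text
1 [ 0.6117 -0.2408  0.073 ] [ 0.78  0.61 -0.65  1.5   0.39  1.16  0.09]
1 [ 0.6117 -0.2408  0.323 ] [ 0.73  0.45 -0.65  1.16  0.27  1.61  0.18]
1 [0.5135 0.2095 0.303 ] [ 0.4   0.3  -1.06  1.48  0.26  1.52 -0.62]
1 [0.46653339 0.20772856 0.048     ] [ 0.5   0.58 -1.22  1.9   0.62  1.1  -0.93]
-1 [ 0.6117 -0.2408  0.073 ] [-0.44  0.84  1.15  1.58 -0.79  1.26 -2.26]
-1 [ 0.6117 -0.2408  0.323 ] [-0.39  0.59  1.16  1.24 -0.53  1.63 -2.45]
-1 [0.5135 0.2095 0.303 ] [ 0.5   0.37 -1.24  1.47  0.35  1.54  2.46]
-1 [0.46653339 0.20772856 0.048     ] [ 0.51  0.6  -1.24  1.9   0.63  1.11  2.2 ]
sg 1
2.23 [ 0.611 -0.243  0.163] [ 0.167 -0.027  1.357] 0.999 0.0
```

View pics/t1.png

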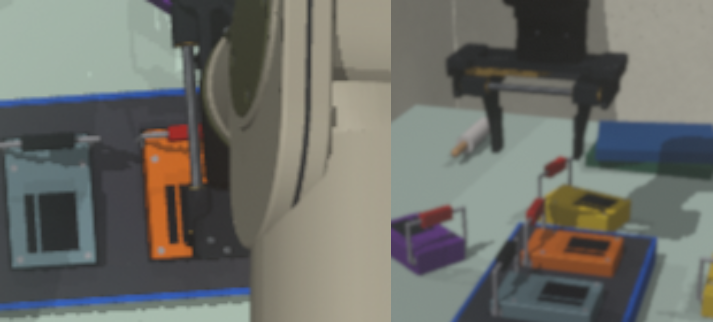

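The fingers straddle the red grip along the meter's x axis, and nothing else is near them. Next I descend and grip.

```bash
python3 - <<'E'
from h import *
env.movel(G+OFF,R(1),feed=.08);st()
fingers.grasp(25);st()
# lift hinge along an arc about the foot edge, foot sliding forward with tilt
h0=np.array([.102,.020]);r=np.hypot(*h0);a0=np.arctan2(h0[1],h0[0])
for d in (8,16,25,35):
    a=a0+np.radians(d);sl=max(0,.016*np.tan(np.radians(d))-.001)
    dx=r*np.cos(a)-h0[0]+sl;dz=r*np.sin(a)-h0[1]
    env.movel(G+OFF+dx*u+dz*Z,R(1),feed=.05);st()
cv2.imwrite('pics/s2.png',cv2.resize(vision.get_image('side')[110:310,230:460],(690,600)))
E
```

```text
3.6 [ 0.612 -0.241  0.074] [-0.921  0.7    0.082] 1.004 0.0
4.8 [ 0.612 -0.241  0.073] [ 0.827 -0.694  0.262] 0.136 25.0
5.23 [ 0.609 -0.241  0.087] [ 0.83   0.22  -1.739] 0.138 24.999
5.66 [ 0.606 -0.241  0.101] [ 2.099  0.753 -1.026] 0.139 24.996
6.11 [ 0.6   -0.241  0.115] [1.889e+00 1.430e-01 1.000e-03] 0.138 25.0
6.58 [ 0.592 -0.242  0.128] [ 1.121  0.326 -0.29 ] 0.136 25.0
```

View pics/s2.png

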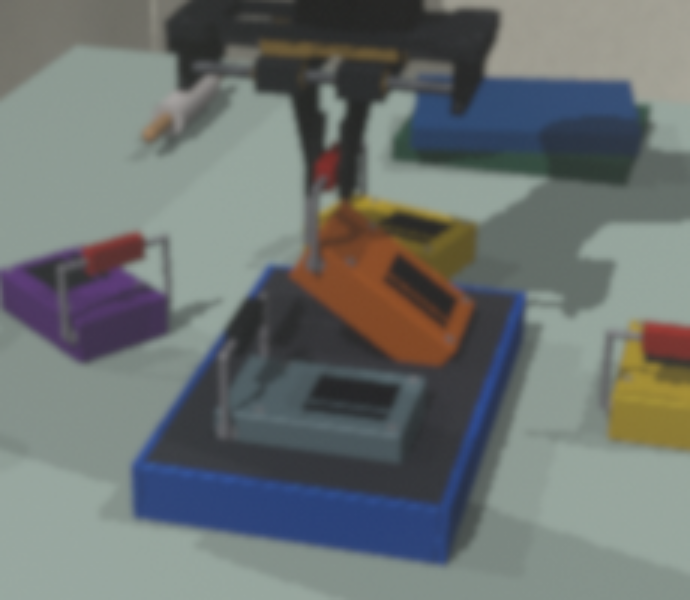

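The meter is tilted about 35° with its foot edge still in the cutout at picture (435,340), and the grip is held. Now I finish the tilt, lift clear and carry it over the board.

```bash
python3 - <<'E'
from h import *
h0=np.array([.102,.020]);r=np.hypot(*h0);a0=np.arctan2(h0[1],h0[0])
for d in (48,60,72):
    a=a0+np.radians(d);sl=.016*np.tan(np.radians(d))-.001
    dx=r*np.cos(a)-h0[0]+sl;dz=r*np.sin(a)-h0[1]
    env.movel(G+OFF+dx*u+dz*Z,R(1),feed=.05);st()
p=env.read_state()['position']
env.movel(np.array([p[0],p[1],.30]),R(1),feed=.08);st()
# pivot = back foot edge, laid at B+.055u; hinge stands 12 mm to +u of it when upright
piv=B+.055*u; H=piv+.012*u+.102*Z
env.movel(np.array([*tcp(H)[:2],.30]),R(1),feed=.12);st()
env.dwell(.5)
env.movel(tcp(H)+[0,0,.025],R(1),feed=.08);env.dwell(.5);st()
cv2.imwrite('pics/s3.png',cv2.resize(vision.get_image('side')[150:480,140:480],(600,582)))
E
```

```text
7.15 [ 0.58  -0.242  0.142] [ 1.362 -0.268  1.283] 0.136 25.0
7.57 [ 0.57  -0.243  0.152] [ 0.424  0.525 -0.564] 0.139 25.0
7.82 [ 0.571 -0.242  0.157] [-0.106  0.565  1.88 ] 0.131 25.0
9.77 [ 0.571 -0.242  0.3  ] [-0.416 -0.282 -3.893] 0.134 24.999
13.7 [0.581 0.212 0.3  ] [-0.249  0.108 -3.364] 0.139 24.999
16.56 [0.58  0.212 0.163] [-0.377 -0.486 -3.088] 0.134 24.999
```

View pics/s3.png

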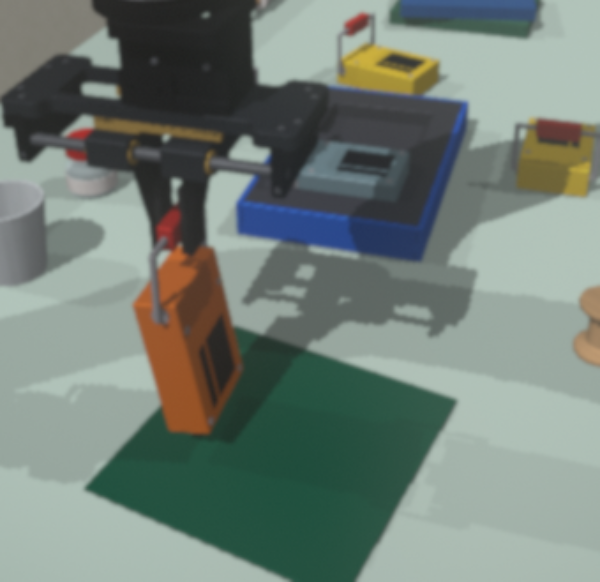

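The meter hangs over the board, still leaning about 12° with its foot toward the robot, the wrong way for laying it back. I'll tilt the tool so that hinge friction carries the foot outward before it touches down.

```bash
cat >> h.py <<'E'
def pose(h,t):
    t=np.radians(t);d=np.cos(t)*Z-np.sin(t)*u;M=cv2.Rodrigues(-t*np.cross(Z,u))[0];return h+.033*d,M@R(1)
piv=B+.055*u; H=piv+.012*u+.102*Z
E
python3 - <<'E'
from h import *
for t in (8,16,25): env.movel(*pose(H+[0,0,.03],t),feed=.03)
env.dwell(.4);st()
cv2.imwrite('pics/s4.png',cv2.resize(vision.get_image('side')[230:430,180:380],(500,500)))
E
```

```text
18.0 [0.567 0.211 0.165] [ 0.216  1.001 -2.529] 0.138 24.999
```

View pics/s4.png

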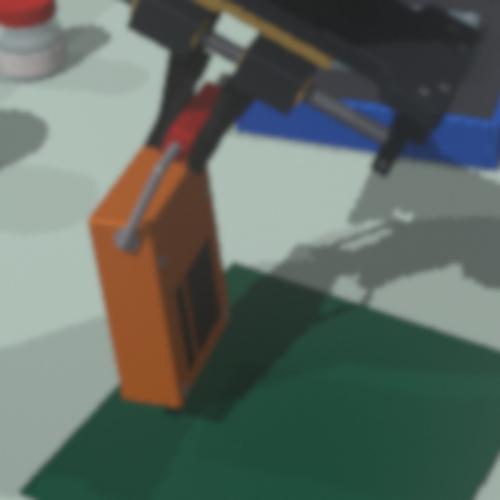

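The tool tilt brought the meter almost upright, with the lower edge at (122–180,400) over the board. Next I lower it to contact and roll it over its back foot edge.

```bash
python3 - <<'E'
from h import *
env.movel(*pose(H+[0,0,.008],25),feed=.05);env.dwell(.2);st()
env.movel(*pose(H-[0,0,.0005],25),feed=.02);st()
r=np.hypot(.012,.102);a0=np.degrees(np.arctan2(.102,.012))
for k,d in enumerate((8,16,24,32)):
    a=np.radians(a0+d)
    env.movel(*pose(piv+r*np.cos(a)*u+r*np.sin(a)*Z,25),feed=.05);st()
cv2.imwrite('pics/s5.png',cv2.resize(vision.get_image('side')[230:430,180:380],(500,500)))
E
```

```text
18.84 [0.567 0.212 0.143] [ 0.127  0.326 -3.015] 0.133 24.999
19.42 [0.568 0.212 0.136] [-0.839 -1.266  4.607] 0.133 25.001
19.85 [0.552 0.211 0.135] [-0.057  0.144 -3.143] 0.134 24.999
20.28 [0.538 0.21  0.135] [0.621 0.078 3.527] 0.133 25.0
20.72 [0.526 0.211 0.134] [-0.484 -3.051 15.517] 0.139 24.945
21.15 [0.513 0.211 0.129] [-2.228 -1.95  16.623] 0.158 24.828
```

View pics/s5.png

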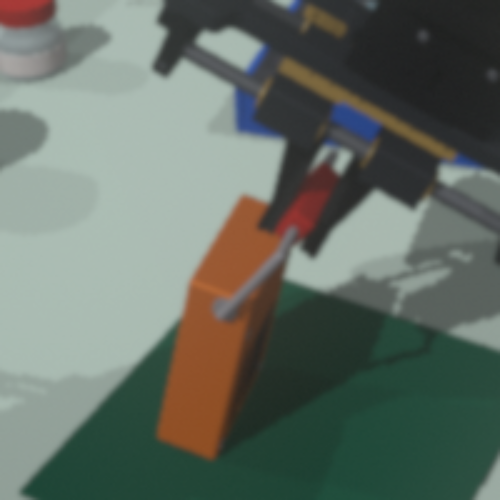

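The foot slid a little at first, then stuck, with about 16 N pressing down. The meter leans about 18° the right way, with its foot at crop (158–215,450) and the handle slightly twisted in the pads. I'll unload and continue the roll under force guidance.

```bash
cat >> h.py <<'E'
def fz(n=4):
    v=[]
    for _ in range(n): env.dwell(.02);v.append(env.read_state()['force'][2])
    return np.mean(v)
E
python3 - <<'E'
from h import *
p=env.read_state()['position'].copy();Rr=pose(H,25)[1]
p[2]+=.004;env.movel(p,Rr,feed=.05);print('up',fz())
for k in range(8):
    f=fz();dz=.003 if f>6 else (.001 if f>2 else -.001 if f>-1.5 else -.003)
    p=p-.005*u+[0,0,dz];env.movel(p,Rr,feed=.05);print(round(f,1),dz,end='; ')
print(fz());st()
cv2.imwrite('pics/s6.png',cv2.resize(vision.get_image('side')[230:430,180:380],(500,500)))
E
```

```text
up 7.531154190571037
7.7 0.003; -2.5 -0.003; 7.5 0.003; -3.3 -0.003; 8.4 0.003; -3.2 -0.003; 8.2 0.003; -3.1 -0.003; 8.190021299533
24.29 [0.474 0.21  0.134] [ 0.157 -3.022  8.051] 0.139 25.001
```

View pics/s6.png

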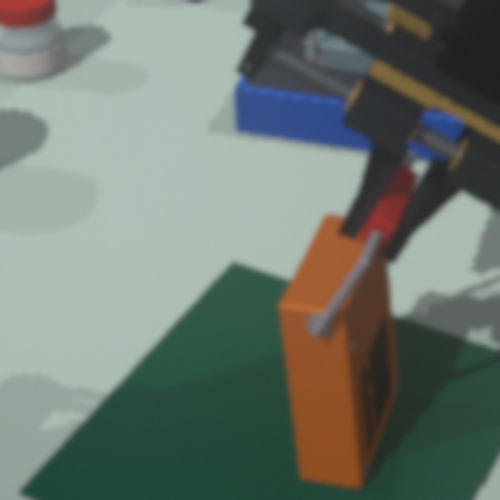

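Seesawing between pressing and lifting let the meter walk along, and it now stands upright again at mid-board. I'll move it back 92 mm, set it down with a light preload and roll it with fine force trim. The lean will come from a silhouette fit, since I have only one picture left.

```bash
cat >> h.py <<'E'
from scipy.spatial import ConvexHull
def fit():
    """lean (deg from flat-start; 90 = upright, 180 = face up) and pivot offset s along u from B, from the side picture"""
    im=vision.get_image('side');hsv=cv2.cvtColor(im,cv2.COLOR_BGR2HSV)
    m=cv2.inRange(hsv,np.array((5,130,60)),np.array((15,255,255)));m[:200]=0;m[:,:150]=0;m[:,450:]=0
    n,l,st_,c=cv2.connectedComponentsWithStats(m);m=(l==1+np.argmax(st_[1:,4])).astype(np.uint8)
    hull=cv2.convexHull(np.vstack(cv2.findContours(m,0,1)[0]));m[:]=0;cv2.fillConvexPoly(m,hull,1)
    c=vision.get_calibration('side');f=240/np.tan(np.radians(c['vfov'])/2);T=np.linalg.inv(c['cam_to_world']);v=np.cross(Z,u)
    best=None
    for step,(L,S) in ((1,(np.arange(60,186,5),np.arange(-.06,.13,.006))),(2,None)):
        if step==2: L=best[1]+np.arange(-4,5,1);S=best[2]+np.arange(-.005,.006,.0015)
        for a in L:
            t=np.radians(a);x=np.cos(t)*u+np.sin(t)*Z;z=-np.sin(t)*u+np.cos(t)*Z
            C=np.array([i*x+j*v+k*z for i in(-.055,.055) for j in(-.036,.036) for k in(0,.032)])
            pv=-.055*x+.032*z
            for s in S:
                P=C-pv+B+s*u;P[:,2]+=.003-P[:,2].min()
                q=(T[:3,:3]@P.T).T+T[:3,3];q=q[:,:2]/q[:,2:]*f+[c['cx'],c['cy']]
                k=np.zeros_like(m);cv2.fillConvexPoly(k,cv2.convexHull(q.astype(np.float32)).astype(np.int32),1)
                o=(k&m).sum()/(k|m).sum()
                if best is None or o>best[0]: best=(o,a,s)
    return best
E
python3 - <<'E'
from h import *
print(fit())
p=env.read_state()['position'].copy();Rr=pose(H,25)[1]
p[2]+=.010;env.movel(p,Rr,feed=.05)
q=pose(H,25)[0];p[:2]=q[:2];env.movel(p,Rr,feed=.10);env.dwell(.3);print('hang',fz(),fit())
while fz(3)<4 and p[2]>q[2]-.004: p[2]-=.002 if p[2]>q[2]+.003 else .0007;env.movel(p,Rr,feed=.05)
print(fz(),p-q,fit());st()
for t,h in ((10,H-.08*u-[0,0,.03]),(0,B-.047*u+[0,0,.012])): print(kinematics.inverse_kinematics(*pose(h,t)) is not None)
E
```

```text
Traceback (most recent call last):
  File "h.py", line 38, in fit
    for step,(L,S) in ((1,(np.arange(60,186,5),np.arange(-.06,.13,.006))),(2,None)):
             ^^^^^
TypeError: cannot unpack non-iterable NoneType object
```

```bash
sed -i 's/(2,None))/(2,(0,0)))/' h.py
cat > a.py <<'E'
from h import *
print(fit())
p=env.read_state()['position'].copy();Rr=pose(H,25)[1]
p[2]+=.010;env.movel(p,Rr,feed=.05)
q=pose(H,25)[0];p[:2]=q[:2];env.movel(p,Rr,feed=.10);env.dwell(.3);print('hang',fz(),fit())
while fz(3)<4 and p[2]>q[2]-.004: p[2]-=.002 if p[2]>q[2]+.003 else .0007;env.movel(p,Rr,feed=.05)
print(fz(),p-q,fit());st()
for t,h in ((10,H-.08*u-[0,0,.03]),(0,B-.047*u+[0,0,.012])): print(kinematics.inverse_kinematics(*pose(h,t)) is not None)
E
python3 a.py
```

```text
(np.float64(0.8626599082790248), np.int64(89), np.float64(-0.041))
hang -2.8533743177586715 (np.float64(0.8524736959928364), np.int64(87), np.float64(0.05199999999999996))
5.982280313454786 [ 0.          0.         -0.00170977] (np.float64(0.8732939035486806), np.int64(88), np.float64(0.04899999999999997))
28.88 [0.567 0.212 0.134] [-1.111 -2.218  5.593] 0.137 25.001
True
True
```

```bash
python3 - <<'E'
from h import *
r=np.hypot(.012,.102);a0=np.degrees(np.arctan2(.102,.012));tr=-.0017;log=[]
for d in range(3,46,3):
    a=np.radians(a0+d);tgt=5 if d<16 else 2
    env.movel(*pose(piv+r*np.cos(a)*u+r*np.sin(a)*Z+[0,0,tr],25),feed=.05)
    f=fz(2);log.append((d,round(f,1),round(tr*1e3,1)));tr+=np.clip((f-tgt)/3500*.7,-.0015,.0015)
    if d in(12,24,36): print(d,fit())
    if f>25: break
print(log);print(fit());st()
E
```

```text
12 (np.float64(0.7774834437086092), np.int64(100), np.float64(0.048999999999999974))
24 (np.float64(0.8625530525628469), np.int64(111), np.float64(0.04749999999999997))
36 (np.float64(0.8702570379436965), np.int64(121), np.float64(0.044499999999999984))
[(3, np.float64(2.5), -1.7), (6, np.float64(1.6), np.float64(-2.2)), (9, np.float64(6.0), np.float64(-2.9)), (12, np.float64(8.1), np.float64(-2.7)), (15, np.float64(6.9), np.float64(-2.1)), (18, np.float64(8.9), np.float64(-1.7)), (21, np.float64(6.1), np.float64(-0.3)), (24, np.float64(4.2), np.float64(0.5)), (27, np.float64(5.2), np.float64(1.0)), (30, np.float64(4.4), np.float64(1.6)), (33, np.float64(4.4), np.float64(2.1)), (36, np.float64(5.8), np.float64(2.6)), (39, np.float64(2.7), np.float64(3.3)), (42, np.float64(7.2), np.float64(3.5)), (45, np.float64(2.4), np.float64(4.5))]
(np.float64(0.9048374306106265), np.int64(128), np.float64(0.042999999999999976))
33.42 [0.491 0.209 0.118] [-3.692  0.402  1.428] 0.133 25.0
```

```bash
python3 - <<'E'
from h import *
r=np.hypot(.012,.102);a0=np.degrees(np.arctan2(.102,.012));tr=0;log=[];pv=B+.048*u
for d in range(45,91,5):
    a=np.radians(a0+d);t=25*(90-d)/45
    env.movel(*pose(pv+r*np.cos(a)*u+r*np.sin(a)*Z+[0,0,tr],t),feed=.05)
    f=fz(2);log.append((d,round(f,1),round(tr*1e3,1)));tr+=np.clip((f-0)/3500*.6,-.0012,.0012)
    if d in(60,75): print(d,fit())
    if f>20: break
print(log);print(fit());st()
E
```

```text
60 (np.float64(0.8534940743767879), np.int64(149), np.float64(0.04599999999999997))
75 (np.float64(0.8619534883720931), np.int64(163), np.float64(0.04599999999999997))
[(45, np.float64(-2.0), 0.0), (50, np.float64(0.1), np.float64(-0.3)), (55, np.float64(-1.0), np.float64(-0.3)), (60, np.float64(-1.0), np.float64(-0.5)), (65, np.float64(-1.2), np.float64(-0.7)), (70, np.float64(-1.8), np.float64(-0.9)), (75, np.float64(-2.0), np.float64(-1.2)), (80, np.float64(-1.5), np.float64(-1.5)), (85, np.float64(-2.2), np.float64(-1.8)), (90, np.float64(0.0), np.float64(-2.2))]
(np.float64(0.6719912869849337), np.int64(180), np.float64(0.06399999999999997))
37.05 [0.46  0.208 0.046] [ 2.184 -0.433  0.342] 0.135 25.0
```

```bash
python3 - <<'E'
from h import *
p=env.read_state()['position'].copy();n=0
while fz(2)<2.5 and n<8: p[2]-=.0005;n+=1;env.movel(p,R(1),feed=.03)
print(n,fz());st()
fingers.open_jaws();st()
env.movel(p+[0,0,.12],R(1),feed=.12);q=env.read_state()['joint_pos'].copy();q[0]+=.0;st()
env.goto(np.array([.45,-.15,.30]),R(1));st();print(fit())
cv2.imwrite('pics/f.png',np.hstack([cv2.resize(vision.get_image('side')[180:480,140:480],(400,353)),cv2.resize(vision.get_image('top')[190:340,100:270],(400,353))]))
E
```

```text
1 6.352124782519659
37.43 [0.46  0.208 0.046] [-0.083 -0.615  6.624] 0.135 25.001
38.81 [0.46  0.208 0.046] [ 0.307 -0.166  0.132] 0.998 0.0
39.96 [0.46  0.207 0.165] [-0.268  0.453  0.47 ] 1.002 0.0
41.38 [ 0.45  -0.149  0.3  ] [-0.079 -0.017  0.096] 1.001 0.0
(np.float64(0.6759847522236341), np.int64(180), np.float64(0.06399999999999997))
```

View pics/f.png

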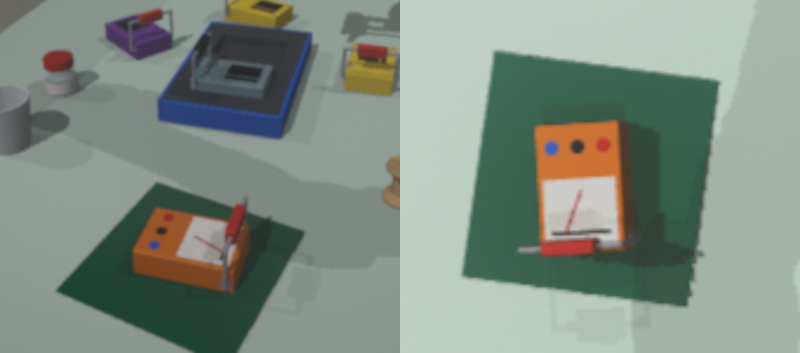

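The meter lies flat and face up. Its middle, at about (582,186) in the top crop, is roughly 10 mm from the board's middle at (591,178). The grey meter is still in its cutout and the robot is clear.

```bash
python3 -c "
from h import *
print(workorder.hand_in());st()"
```

```text
the job is handed in; nothing more can be done
None
the job is handed in; nothing more can be done
```

The job is handed in: the orange meter was lifted handle edge first, turned over, and released face up and flat about 10 mm from the middle of the green cardboard, at about 41 s on the clock. The grey meter is still in its cutout, and the hand-in call gave no verdict.

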